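Check three syringe plungers and reject the jammed one

ROBOT

A 6-joint arm with a two-finger parallel gripper is mounted at the origin on the work surface. World frame = base frame: x ahead of the robot, y to its left, z up, the work surface at z = 0. Lengths are in mm, angles in rad, forces in N, time in s.
With the tool pointing down it reaches from about 350 to 725 mm from the base axis. Payload 6 kg.
Tool frame: the origin (TCP) lies between the finger pads; the fingertips stand 19 mm ahead of it and the grasp point (between the pads) is the TCP; z points along the fingers, y is the direction in which the jaws open and shut (so a half turn about z gives the same grasp; the last joint's range is limited). The gripper opens to 85 mm and grips with 20 to 120 N. Pads are 22 mm wide; open, the fingers measure 114 mm over their backs; the gripper's body (76 mm by 85 mm) begins 54 mm behind the grasp point. The pads swing forward as they close: fully open they stand 13 mm farther back than shut.
Start: joints at [-0.961, 0.04, 0.085, 0, -1.615, -0.334], TCP at [163.401, -577.301, 250.261] pointing down, gripper open.
Joint ranges: [-2.56, 2.56], [-1.29, 2.01], [-1.08, 1.49], [-3.29, 1.98], [-2.81, -0.18], [-2.99, 2.99]. Speed limits (rad/s): [2.57, 2.57, 3.01, 3.14, 3.14, 3.14].

INTERFACE

Orientations are given as a unit quaternion [x, y, z, w].
In Python, from rig import reach, move_straight, movej, move_gripper, pause, solve_ik, state, grab_frame, IKError, close_job gives the robot as it stands. Calls block until the motion is done:
- reach(position, orientation): joint-space move of the TCP to a pose.
- move_straight(position, attitude=None, max_speed=150): straight line of the TCP; attitude=None keeps the orientation; max_speed is the mean speed in mm/s.
- movej(angles): joint-space move.
- move_gripper(opening, effort=None): finger opening in mm; effort is the grip in N (None keeps the last); returns when the fingers have stopped.
- pause(seconds).
- solve_ik(position, orientation): joint angles nearest the present ones, or None.
- state(): the state.
- grab_frame(name): name is "side" or "top"; returns a dict with "pixels" (384x512x3 uint8, red, green, blue), "K" (3x3 intrinsics, pixels), "world_from_camera" (4x4, takes a point from camera to world coordinates). Camera axes: x right, y up, looking along -z (the intrinsics and any distortion apply to the point x, -y, -z); pixel columns grow to the right and rows downward; lengths in mm; the calibration is good to about 2 mm. A picture is of the moment at which its call begins. There is no depth.
A pose or a line that the arm cannot do raises IKError and nothing moves.
- close_job(): hands the job in, once; it reports no verdict.
The state is a dict: "t": time; "q": joint angles; "joint_velocities": joint speeds; "tau": joint torques, N m; "tool_pos": TCP position; "tool_rot": TCP orientation; "wrist_force": force on the tool from outside, world axes, zero at the start; "moment": the same for the moment, N m; "gripper_width": finger opening in mm.
Only numpy, scipy, OpenCV 4.12 (cv2) and the standard library are available. Lean on these libraries where they do the work, as an engineer would, in place of code of your own. Each camera call takes 0.05 s, during which the arm holds its last target.

TASK

Check the three syringes in the rack: gently push each plunger fully home, but if one stiffens partway, do not force it (never more than 25 N): stop, lift that syringe out by its barrel and stand it upright in the steel tray. Leave the sound ones standing in the rack with their plungers fully home, and do not disturb the two small capped vials.

Things in the scene. Friction and masses are not known exactly. Their poses are not given: they have to be found in the camera images.
- syringe_a: One of three look-alike upright syringes standing in the rack: clear cylindrical barrel with grey end bands, 32 mm diameter, 100 mm tall, flat foot, no finger flange, 120 to 190 g with plunger. Origin: centre of the foot's underside; z points up along the barrel, barrel top at z = 100 mm. It stands in its pocket with its foot 10 mm above the table and can be lifted straight out, gripped by the barrel.
- syringe_b: One of three look-alike upright syringes standing in the rack: clear cylindrical barrel with grey end bands, 32 mm diameter, 100 mm tall, flat foot, no finger flange, 120 to 190 g with plunger. Origin: centre of the foot's underside; z points up along the barrel, barrel top at z = 100 mm. It stands in its pocket with its foot 10 mm above the table and can be lifted straight out, gripped by the barrel.
- syringe_c: One of three look-alike upright syringes standing in the rack: clear cylindrical barrel with grey end bands, 32 mm diameter, 100 mm tall, flat foot, no finger flange, 120 to 190 g with plunger. Origin: centre of the foot's underside; z points up along the barrel, barrel top at z = 100 mm. It stands in its pocket with its foot 10 mm above the table and can be lifted straight out, gripped by the barrel.
- plunger_a: White plunger of syringe_a: round head 24 mm diameter, 6 mm thick, on a 10 mm rod. Origin: centre of the head's top face, z up. It slides only along the barrel, stroke 24 mm, and stays where left. Drawn out, the origin is at z = 130 mm of the syringe (it starts up to 3 mm in); fully home it is at 106 mm, the head resting on the barrel. Push on it with less than 25 N.
- plunger_b: Plunger of syringe_b, same shape and measures as plunger_a. For all three: a sound plunger moves with a steady drag of about 4 N, meets a rubber cushion (about 3 N/mm) in the last 1.5 mm, then the end stop; let go there, it stays within about 1.5 mm of fully home.
- plunger_c: Plunger of syringe_c, same shape and measures as plunger_a. For all three: a jammed plunger looks the same and starts with the same drag of about 4 N, but 6 to 9 mm below the drawn-out height its resistance begins to climb, about 3 N for each further mm. Any of the three may be the jammed one.
- rack: Grey rack block fixed to the bench, 80 x 250 x 35 mm, origin at the centre of its underside, long side along its y axis. Three round pockets, 35 mm wide and 25 mm deep, on its centre line at y = -80, 0 and +80 mm; one syringe stands in each.
- tray: Shallow open steel tray fixed to the bench, the reject tray: 150 (x) x 200 (y) mm outside, 20 mm high, walls and floor 4 mm. Origin at the centre of its underside. A small vial stands in its corner at x = +50, y = +72 mm.
- vial_tray: Small capped glass vial, 22 mm diameter, 40 mm tall, standing in a corner of the tray; origin under its centre. To be left standing.
- vial_bench: Small capped glass vial, 24 mm diameter, 50 mm tall, standing on the bench between rack and tray, towards the far side; origin under its centre. To be left standing.

How it is judged (in metres and radians):
At the end, for the whole second after the job is handed in: Two syringes stand upright (tilt under 0.12 rad) in their rack pockets with the plunger home (head's top at most 109.5 mm above the foot); the jammed one stands upright (under 0.12 rad) on the tray floor, its axis inside the tray; all released and at rest ((((x of syringe_a in the frame of tray between -0.07 and 0.07 m and y of syringe_a in the frame of tray between -0.095 and 0.095 m and z of syringe_a in the frame of tray below 0.01 m and angle between syringe_a's own z axis and vertical below 0.12 rad and linear speed of syringe_a below 0.02 m/s and angular speed of syringe_a below 0.2 rad/s) and (x of syringe_b in the frame of rack between -0.008 and 0.008 m and y of syringe_b in the frame of rack between -0.1 and 0.1 m and z of syringe_b in the frame of rack between 0.005 and 0.015 m and angle between syringe_b's own z axis and vertical below 0.12 rad and z of plunger_b in the frame of syringe_b below 0.1095 m and linear speed of syringe_b below 0.02 m/s) and (x of syringe_c in the frame of rack between -0.008 and 0.008 m and y of syringe_c in the frame of rack between -0.1 and 0.1 m and z of syringe_c in the frame of rack between 0.005 and 0.015 m and angle between syringe_c's own z axis and vertical below 0.12 rad and z of plunger_c in the frame of syringe_c below 0.1095 m and linear speed of syringe_c below 0.02 m/s)) or ((x of syringe_b in the frame of tray between -0.07 and 0.07 m and y of syringe_b in the frame of tray between -0.095 and 0.095 m and z of syringe_b in the frame of tray below 0.01 m and angle between syringe_b's own z axis and vertical below 0.12 rad and linear speed of syringe_b below 0.02 m/s and angular speed of syringe_b below 0.2 rad/s) and (x of syringe_a in the frame of rack between -0.008 and 0.008 m and y of syringe_a in the frame of rack between -0.1 and 0.1 m and z of syringe_a in the frame of rack between 0.005 and 0.015 m and angle between syringe_a's own z axis and vertical below 0.12 rad and z of plunger_a in the frame of syringe_a below 0.1095 m and linear speed of syringe_a below 0.02 m/s) and (x of syringe_c in the frame of rack between -0.008 and 0.008 m and y of syringe_c in the frame of rack between -0.1 and 0.1 m and z of syringe_c in the frame of rack between 0.005 and 0.015 m and angle between syringe_c's own z axis and vertical below 0.12 rad and z of plunger_c in the frame of syringe_c below 0.1095 m and linear speed of syringe_c below 0.02 m/s)) or ((x of syringe_c in the frame of tray between -0.07 and 0.07 m and y of syringe_c in the frame of tray between -0.095 and 0.095 m and z of syringe_c in the frame of tray below 0.01 m and angle between syringe_c's own z axis and vertical below 0.12 rad and linear speed of syringe_c below 0.02 m/s and angular speed of syringe_c below 0.2 rad/s) and (x of syringe_a in the frame of rack between -0.008 and 0.008 m and y of syringe_a in the frame of rack between -0.1 and 0.1 m and z of syringe_a in the frame of rack between 0.005 and 0.015 m and angle between syringe_a's own z axis and vertical below 0.12 rad and z of plunger_a in the frame of syringe_a below 0.1095 m and linear speed of syringe_a below 0.02 m/s) and (x of syringe_b in the frame of rack between -0.008 and 0.008 m and y of syringe_b in the frame of rack between -0.1 and 0.1 m and z of syringe_b in the frame of rack between 0.005 and 0.015 m and angle between syringe_b's own z axis and vertical below 0.12 rad and z of plunger_b in the frame of syringe_b below 0.1095 m and linear speed of syringe_b below 0.02 m/s)))); the robot touches nothing.
It fails at once if a plunger is pushed or gripped with more than 25 N (contact force between any of the fingers, the arm and plunger_a above 25 N or contact force between any of the fingers, the arm and plunger_b above 25 N or contact force between any of the fingers, the arm and plunger_c above 25 N).
It fails at once if one of the two small vials is moved more than 20 mm or tipped over (distance of any of vial_tray, vial_bench from where it was at the start of the episode above 0.02 m or angle between any of vial_tray, vial_bench's own z axis and vertical above 0.5 rad).
It also fails if it takes over 72 s, if anything falls off the work surface, if the arm or the gripper's body presses on something with over 40 N, if the wrist force passes 120 N, or if a joint passes its speed limit or range.

## Working session

There is one attempt and no reset: what is moved stays moved. The work goes in short steps, each a Python script; the robot and the scene stay as the last script left them, time stands still between calls to the robot, and variables do not carry over. Pictures are saved under pics/ and viewed, and the job is handed in when it is done.

```bash
ls; mkdir -p pics
python3 - <<'E'
from rig import *
import cv2, numpy as np
s=state(); print(s)
for n in ("side","top"):
    f=grab_frame(n); cv2.imwrite(f"pics/{n}0.png",cv2.cvtColor(f["pixels"],cv2.COLOR_RGB2BGR))
    np.savez(f"{n}0.npz",**{k:np.array(v) for k,v in f.items()})
    print(n,f["K"],f["world_from_camera"],[k for k in f])
E
```

```text
pics
{'t': 0.0, 'q': array([-9.61302488e-01,  4.08070729e-02,  8.38150610e-02, -4.56047014e-04,
       -1.61549053e+00, -3.33717250e-01]), 'joint_velocities': array([-0.00015003,  0.00104693,  0.00138021,  0.00113002, -0.00026976,
        0.00011577]), 'tau': array([ 9.92543501e-04, -3.68211615e+01,  3.47409582e+01,  6.93244591e+00,
       -5.47518575e-03, -1.46021324e-05]), 'tool_pos': array([ 163.38801253, -577.02368155,  249.28535022]), 'tool_rot': array([-1.37461609e-01,  9.90506710e-01,  8.54569107e-04, -1.80100913e-04]), 'wrist_force': array([ 0.10212376,  0.96655167, -0.41297174]), 'moment': array([-0.0050581 , -0.04111835, -0.03246358]), 'gripper_width': 85.6138691071857}
side [[394.70778217   0.         257.8953111 ]
 [  0.         394.70778217 192.01018001]
 [  0.           0.           1.        ]] [[-8.13938293e-01  4.25273893e-01 -3.95786017e-01  2.43953535e+02]
 [-5.80698211e-01 -6.15676565e-01  5.32664955e-01  4.26272370e+02]
 [-1.71476768e-02  6.63388636e-01  7.48078521e-01  7.04848295e+02]
 [ 0.00000000e+00  0.00000000e+00  0.00000000e+00  1.00000000e+00]] ['pixels', 'K', 'world_from_camera']
top [[374.56075621   0.         255.10101524]
 [  0.         374.56075621 189.69465142]
 [  0.           0.           1.        ]] [[-1.71852358e-03  9.89230405e-01 -1.46356596e-01  4.27704375e+02]
 [-9.99989477e-01 -2.32255154e-03 -3.95631711e-03  5.70136664e+00]
 [-4.25362991e-03  1.46348257e-01  9.89223986e-01  8.98534456e+02]
 [ 0.00000000e+00  0.00000000e+00  0.00000000e+00  1.00000000e+00]] ['pixels', 'K', 'world_from_camera']
```

View pics/side0.png

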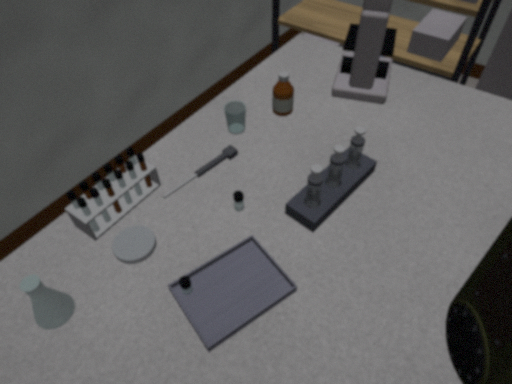

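View pics/top0.png

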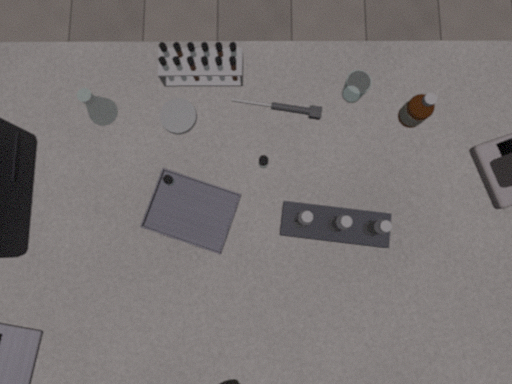

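The side view shows three syringes with heads near (317,172), (339,152) and (359,134), the rack, the tray around (232,290), and vials at (185,282) and (238,200). In the top view the heads are near (306,217), (344,222) and (383,227), the rack around (336,225), the tray around (192,211), and the vials at (168,180) and (263,160). Next I'll enlarge both to measure.

Run:
```python
import cv2, numpy as np
a=cv2.imread("pics/side0.png")[115:235,270:390]; b=cv2.imread("pics/top0.png")[190:260,270:400]
g=lambda i:np.clip(i.astype(float)*1.6,0,255).astype(np.uint8)
cv2.imwrite("pics/side0z.png",cv2.resize(g(a),None,fx=5,fy=5,interpolation=cv2.INTER_CUBIC))
cv2.imwrite("pics/top0z.png",cv2.resize(g(b),None,fx=6,fy=6,interpolation=cv2.INTER_CUBIC))
```

```text
(no output)
```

View pics/side0z.png

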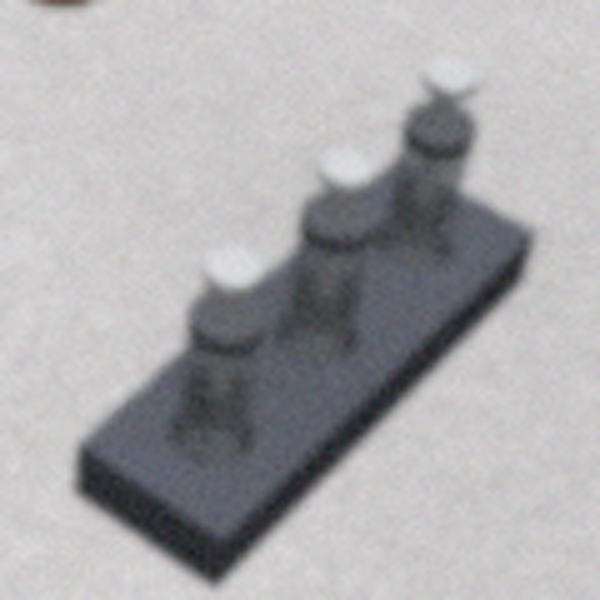

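View pics/top0z.png

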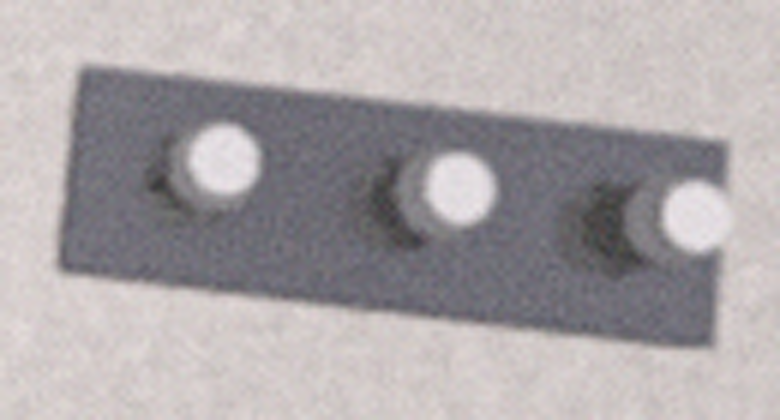

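```bash
cat > h.py <<'E'
import numpy as np, cv2
def ray(f,uv):
    K=np.array(f["K"]);M=np.array(f["world_from_camera"])
    p=np.linalg.solve(K,[uv[0],uv[1],1.]); d=M[:3,:3]@np.array([p[0],-p[1],-p[2]])
    return M[:3,3],d/np.linalg.norm(d)
def onplane(f,uv,z):
    o,d=ray(f,uv); return o+d*(z-o[2])/d[2]
def tri(f1,u1,f2,u2):
    o1,d1=ray(f1,u1);o2,d2=ray(f2,u2)
    s=np.linalg.lstsq(np.c_[d1,-d2],o2-o1,rcond=None)[0]
    a=o1+s[0]*d1;b=o2+s[1]*d2
    return (a+b)/2,np.linalg.norm(a-b)
def proj(f,X):
    K=np.array(f["K"]);M=np.array(f["world_from_camera"])
    c=M[:3,:3].T@(np.asarray(X)-M[:3,3]); p=K@np.array([c[0],-c[1],-c[2]]); return p[:2]/p[2]
def blobs(mask,amin,amax):
    n,l,st,c=cv2.connectedComponentsWithStats(mask.astype(np.uint8))
    return [(st[i],c[i],(l==i)) for i in range(1,n) if amin<=st[i][4]<=amax]
E
python3 - <<'E'
from h import *
S=dict(np.load("side0.npz"));T=dict(np.load("top0.npz"))
for nm,f,(x0,y0,x1,y1) in (("side",S,(270,115,390,235)),("top",T,(270,190,400,260))):
    g=cv2.GaussianBlur(cv2.cvtColor(f["pixels"],cv2.COLOR_RGB2GRAY),(0,0),0.7)
    c=g[y0:y1,x0:x1]; print(nm,np.median(c),c.max(),np.percentile(c,[70,90,97,99]))
    for th in (145,150,155):
        for st,ce,m in blobs(c>th,15,400):
            cn=cv2.findContours(m.astype(np.uint8),cv2.RETR_EXTERNAL,cv2.CHAIN_APPROX_NONE)[0][0]
            e=cv2.fitEllipse(cn) if len(cn)>5 else None
            print(th,st[4],st[:4],np.round(ce+[x0,y0],1))
g=cv2.GaussianBlur(T["pixels"],(0,0),0.8).astype(int)
print("tray",g[210,190],"rack",g[235,300],"table",g[300,300])
g=S["pixels"].astype(int);print("tray",g[290,235],"rack",g[200,300],"table",g[250,350])
E
```

```text
side 126.0 137 [127. 129. 131. 132.]
top 125.0 140 [127. 130. 132. 139.]
tray [100  97 106] rack [70 68 73] table [133 127 126]
tray [ 90  90 100] rack [58 60 66] table [128 127 130]
```

Run:
```python
from h import *
S=dict(np.load("side0.npz"));T=dict(np.load("top0.npz"))
for nm,f,(x0,y0,x1,y1) in (("side",S,(300,120,375,200)),("top",T,(290,205,394,240))):
    g=cv2.GaussianBlur(cv2.cvtColor(f["pixels"],cv2.COLOR_RGB2GRAY).astype(np.float32),(0,0),1.0)
    c=g[y0:y1,x0:x1]
    for th in (128,130,132,133):
        for st,ce,m in blobs(c>th,12,250):
            print(nm,th,st[4],st[:4]+[x0,y0,0,0],np.round(ce+[x0,y0],1))
# rack / tray
for nm,f in (("side",S),("top",T)):
    p=cv2.GaussianBlur(f["pixels"],(0,0),0.8).astype(int); g=p.mean(2)
    m=(g<115)
    m=cv2.morphologyEx(m.astype(np.uint8),cv2.MORPH_CLOSE,np.ones((3,3)))
    for st,ce,mm in blobs(m,60,12000):
        cn=max(cv2.findContours(mm.astype(np.uint8),cv2.RETR_EXTERNAL,cv2.CHAIN_APPROX_NONE)[0],key=len)
        print(nm,st,np.round(ce,1), np.round(cv2.boxPoints(cv2.minAreaRect(cn)),1).tolist() if 2000<st[4]<8000 else "")
```

```text
side 128 129 [300 120  23  10] [311.5 123.8]
side 128 114 [329 120  25  14] [338.5 124. ]
side 128 139 [355 120  20  12] [362.5 124.7]
side 128 15 [306 131   6   3] [308.4 131.9]
side 128 44 [335 144   9   6] [339.  146.6]
side 128 12 [306 149   3   5] [306.8 150.9]
side 128 61 [311 164  11   7] [316.1 166.7]
side 128 12 [361 192   8   3] [364.3 193.1]
side 130 43 [356 123   9   8] [360.2 127.4]
side 130 34 [336 145   8   5] [339.3 147. ]
side 130 48 [312 164  10   7] [316.1 166.8]
side 132 23 [357 126   7   5] [359.9 128.1]
side 132 25 [336 145   7   5] [339.  147.2]
side 132 37 [312 165   9   5] [316.2 167. ]
side 133 13 [357 127   6   3] [359.7 128.1]
side 133 19 [337 146   6   4] [339.4 147.3]
side 133 30 [313 165   8   5] [316.3 167. ]
top 128 67 [303 212   9   9] [306.9 216.1]
top 128 67 [342 217   9   9] [346.1 220.9]
top 128 80 [382 222  11   9] [386.6 225.8]
top 130 64 [303 212   9   9] [306.8 216.2]
top 130 63 [342 217   9   9] [346.1 221. ]
top 130 74 [382 222  10   9] [386.4 225.8]
top 132 58 [303 212   8   9] [306.7 216.3]
top 132 58 [343 217   8   9] [346.3 221. ]
top 1
[... 1047 characters left out ...]
 [   0  117   38  142 4446] [ 15.9 187.7] [[0.0, 258.0], [0.0, 117.0], [37.0, 117.0], [37.0, 258.0]]
top [489 134  23  55 856] [502.7 162.9] 
top [468 145  44  65 659] [485.5 179.2] 
top [258 154  11  14 128] [263.  160.8] 
top [ 140  168  102   87 5503] [190.8 210.7] [[138.89999389648438, 227.10000610351562], [159.89999389648438, 165.89999389648438], [241.8000030517578, 194.0], [220.89999389648438, 255.1999969482422]]
top [ 279  200  113   49 3785] [334.5 224.5] [[277.6000061035156, 236.10000610351562], [281.8999938964844, 199.39999389648438], [393.1000061035156, 212.5], [388.79998779296875, 249.1999969482422]]
top [  0 322  44  62 485] [ 29.1 350.2] 
top [219 379  21   5  84] [230.1 381.3]
```

Run:
```python
from h import *
S=dict(np.load("side0.npz"));T=dict(np.load("top0.npz"))
H=[]
for t,s in (((306.8,216.3),(316.3,167.4)),((346.2,221),(339.2,147.6)),((386.3,225.7),(359.9,128.8))):
    X,e=tri(T,t,S,s);H.append(X);print("head",X.round(1),"gap",round(e,1),"onplane137",onplane(T,t,137)[:2].round(1), onplane(S,s,137)[:2].round(1))
rc=np.array([[277.6,236.1],[281.9,199.4],[393.1,212.5],[388.8,249.2]])
P=np.array([onplane(T,c,35) for c in rc]);print("rack",P.round(1).tolist(),"ctr",P.mean(0).round(1)); print("lens",np.linalg.norm(P-np.roll(P,1,0),axis=1).round(1)); d=P[0]+P[1]-P[2]-P[3];print("yaw of +y",np.arctan2(-d[0],d[1]))
d=H[0]-H[2];print("heads yaw",np.arctan2(-d[0],d[1]),np.linalg.norm(d[:2]))
tc=np.array([[138.9,227.1],[159.9,165.9],[241.8,194],[220.9,255.2]])
P=np.array([onplane(T,c,20) for c in tc]);print("tray",P.round(1).tolist(),P.mean(0).round(1),np.linalg.norm(P-np.roll(P,1,0),axis=1).round(1));d=P[0]+P[1]-P[2]-P[3];print("yaw",np.arctan2(-d[0],d[1]))
# side quads
for k,(lo,hi,box) in {"rack":(0,115,(284,131,378,233)),"tray":(0,115,(167,235,298,354))}.items():
    p=cv2.GaussianBlur(S["pixels"],(0,0),0.8).astype(int).mean(2); m=np.zeros(p.shape,np.uint8); x0,y0,x1,y1=box; m[y0:y1,x0:x1]=p[y0:y1,x0:x1]<115
    cn=max(cv2.findContours(m,cv2.RETR_EXTERNAL,cv2.CHAIN_APPROX_NONE)[0],key=len)
    hull=cv2.convexHull(cn);ap=cv2.approxPolyDP(hull,4,True)[:,0]
    print(k,ap.tolist())
    for c in tc if k=="tray" else []: pass
for c in rc: print("rack top corner proj into side",proj(S,onplane(T,c,35)).round(1))
for c in tc: print("tray corner proj into side",proj(S,onplane(T,c,20)).round(1))
print("vials top z=45", onplane(T,(263,160.5),45).round(1), "tray vial", onplane(T,(168.5,180),42).round(1))
print("tri vial bench caps",tri(T,(263.3,160.5),S,(238.3,195)))
print("tri tray vial caps",tri(T,(168.5,179.7),S,(185,282)))
```

```text
head [484.6 -96.  140.8] gap 1.2 onplane137 [485.5 -96.2] [485.6 -99.7]
head [ 474.9 -175.5  140. ] gap 1.5 onplane137 [ 475.8 -175.9] [ 475.4 -179. ]
head [ 465.6 -255.4  140.8] gap 0.8 onplane137 [ 466.1 -256.6] [ 466.7 -260.2]
rack [[448.0, -42.1, 35.0], [532.5, -53.0, 35.0], [501.6, -309.0, 35.0], [418.0, -294.6, 35.0]] ctr [ 475.  -174.7   35. ]
lens [254.2  85.2 257.9  84.8]
yaw of +y -0.11944267885904214
heads yaw -0.1188737321542741 160.56870924634552
tray [[469.9, 281.2, 20.0], [615.9, 237.2, 20.0], [547.5, 40.7, 20.0], [404.8, 88.6, 20.0]] [509.5 161.9  20. ] [203.4 152.5 208.1 150.5]
yaw -0.33042723225635506
rack [[364, 132], [377, 160], [372, 175], [314, 232], [288, 217], [284, 205], [310, 170], [354, 131]]
tray [[252, 235], [297, 290], [209, 353], [167, 285]]
rack top corner proj into side [313.6 224.9]
rack top corner proj into side [282.8 204.1]
rack top corner proj into side [348.7 145.2]
rack top corner proj into side [377.2 161.6]
tray corner proj into side [206.8 348.4]
tray corner proj into side [163.8 285.4]
tray corner proj into side [252.5 233.4]
tray corner proj into side [298.1 285. ]
vials top z=45 [622.7  -9.4  45. ] tray vial [577.7 210.3  42. ]
tri vial bench caps (array([622.25293511, -10.01696353,  47.41328795]), np.float64(0.20443020799202835))
tri tray vial caps (array([580.19632672, 212.53463554,  33.315592  ]), np.float64(0.670963606318744))
```

Two views agree: the heads triangulate to about (484.6,-96), (474.9,-175.5) and (465.6,-255.4) at z≈140. They are 80 mm apart, and the rack yaw is -0.119 by both methods. The tray centre is about (510,162), yaw -0.33. I'll hover over the middle syringe with the gripper shut and check force noise and step timing.

```bash
cat > c.py <<'E'
import numpy as np
from scipy.spatial.transform import Rotation as R
from rig import *
HEAD={"n":(484.6,-96.0),"m":(475.0,-175.5),"f":(465.6,-255.4)}
def down(a): # tool y along angle a, z down
    y=np.array([np.cos(a),np.sin(a),0]);z=np.array([0,0,-1.]);x=np.cross(y,z)
    return R.from_matrix(np.c_[x,y,z]).as_quat()
QG=down(-0.119+np.pi)
E
python3 - <<'E'
from c import *
for a in (-.119,-.119+np.pi):
    print(solve_ik([465.6,-255.4,250],down(a)),solve_ik([500,150,250],down(a)))
E
```

```text
None [ 0.67739201 -0.16829225 -0.11449466  0.         -1.62459392  2.34520064]
[-0.12268778 -0.14384604 -0.09280798  0.         -1.62183439  0.00368778] [ 0.67739201 -0.16829225 -0.11449466  0.         -1.62459392 -0.79639201]
```

Run:
```python
from c import *
move_gripper(0,30); s=state(); print(s["t"],s["gripper_width"])
x,y=HEAD["n"]
reach([x,y,190],QG); s=state(); print(s["t"],s["tool_pos"].round(2),s["wrist_force"].round(2))
move_straight([x,y,172],max_speed=60); s=state(); print(s["t"],s["tool_pos"].round(2),s["wrist_force"].round(2))
for i in range(4):
    move_straight([x,y,171-i],max_speed=20); s=state(); print(s["t"],s["tool_pos"].round(2),s["wrist_force"].round(2))
pause(0.2);s=state(); print(s["t"],s["tool_pos"].round(2),s["wrist_force"].round(2))
```

```text
0.8667 0.23792798846388627
2.9583 [484.6  -96.63 190.14] [ 0.   -0.08  0.15]
3.4083 [484.36 -96.23 171.48] [0.25 0.44 0.  ]
3.6583 [484.71 -95.98 171.22] [-0.11  0.05  0.27]
3.9083 [484.59 -95.96 169.97] [0.63 0.01 0.06]
4.1583 [484.54 -95.99 168.88] [-0.86 -0.    0.29]
4.4083 [484.58 -96.   167.91] [ 0.17  0.53 -0.56]
4.6083 [484.61 -95.99 168.03] [ 0.02 -0.22 -0.21]
```

```bash
cat > push.py <<'E'
from c import *
def F():
    return np.median([ (state()["wrist_force"][2]) for _ in range(3)])
def push(k,z0=163.):
    x,y=HEAD[k]; z=z0
    move_straight([x,y,z],max_speed=60); pause(.1); f0=F(); print(k,"tare",round(f0,2))
    log=[];zc=None;res=None;hi=0
    while True:
        z-= 1.5 if z>139.5 else .5
        move_straight([x,y,z],max_speed=20)
        s=state(); f=s["wrist_force"][2]-f0; tz=s["tool_pos"][2]
        if zc is None and f>2: zc=tz
        if f>6.2:
            pause(.08); s=state(); f=s["wrist_force"][2]-f0; tz=s["tool_pos"][2]; hi=f
        log.append((round(z,1),round(tz,2),round(f,1)))
        if f>16: res="stop16";break
        if f>8 and tz>141: res="JAM";break
        if f>8.0 and tz<=141: res="home";break
        if z<132: res="low";break
        if zc is None and z<148: res="missed";break
    print(log); print(k,res,"contact",zc,"t",state()["t"],"xyz",state()["tool_pos"].round(2),"F",state()["wrist_force"].round(1))
    move_straight([x,y,175],max_speed=120)
    return res
E
python3 -c "
from push import *
push('n')"
```

```text
n tare -0.79
[(161.5, np.float64(161.4), np.float64(0.6)), (160.0, np.float64(159.87), np.float64(0.1)), (158.5, np.float64(158.34), np.float64(1.4)), (157.0, np.float64(157.02), np.float64(1.4)), (155.5, np.float64(155.89), np.float64(4.2)), (154.0, np.float64(154.1), np.float64(3.7)), (152.5, np.float64(152.33), np.float64(3.8)), (151.0, np.float64(150.74), np.float64(3.8)), (149.5, np.float64(149.29), np.float64(3.1)), (148.0, np.float64(147.79), np.float64(3.9)), (146.5, np.float64(146.31), np.float64(3.3)), (145.0, np.float64(144.8), np.float64(3.4)), (143.5, np.float64(143.32), np.float64(3.0)), (142.0, np.float64(141.8), np.float64(4.2)), (140.5, np.float64(140.31), np.float64(4.6)), (139.0, np.float64(138.8), np.float64(3.0)), (138.5, np.float64(138.49), np.float64(4.0)), (138.0, np.float64(138.02), np.float64(4.6)), (137.5, np.float64(137.5), np.float64(4.3)), (137.0, np.float64(136.95), np.float64(3.6)), (136.5, np.float64(136.43), np.float64(4.0)), (136.0, np.float64(136.03), np.float64(4.2)), (135.5, np.float64(135.68), np.float64(5.0)), (135.0, np.float64(135.32), np.float64(5.9)), (134.5, np.float64(135.13), np.float64(7.6)), (134.0, np.float64(135.11), np.float64(8.7))]
n home contact 155.89264200214217 t 11.625 xyz [484.97 -96.13 135.11] F [-0.6 -0.3  7.9]
```

Near syringe is sound: drag stayed at 3–4 N, then the cushion and stop at TCP z≈135.1 (head top 116 mm, as expected). Next, the middle one.

```bash
python3 -c "
from push import *
x,y=HEAD['m']; move_straight([x,y,175],max_speed=120); push('m',162.)"
```

```text
m tare -0.11
[(160.5, np.float64(160.51), np.float64(-0.4)), (159.0, np.float64(158.86), np.float64(0.2)), (157.5, np.float64(157.43), np.float64(1.2)), (156.0, np.float64(156.36), np.float64(2.0)), (154.5, np.float64(154.7), np.float64(2.5)), (153.0, np.float64(152.91), np.float64(3.5)), (151.5, np.float64(151.27), np.float64(2.5)), (150.0, np.float64(149.75), np.float64(2.6)), (148.5, np.float64(148.29), np.float64(1.7)), (147.0, np.float64(146.81), np.float64(2.2)), (145.5, np.float64(145.3), np.float64(2.1)), (144.0, np.float64(143.8), np.float64(2.0)), (142.5, np.float64(142.29), np.float64(3.1)), (141.0, np.float64(140.81), np.float64(2.3)), (139.5, np.float64(139.3), np.float64(1.9)), (139.0, np.float64(139.0), np.float64(2.6)), (138.5, np.float64(138.51), np.float64(3.6)), (138.0, np.float64(137.97), np.float64(3.3)), (137.5, np.float64(137.43), np.float64(3.4)), (137.0, np.float64(136.92), np.float64(3.1)), (136.5, np.float64(136.42), np.float64(4.1)), (136.0, np.float64(136.03), np.float64(3.9)), (135.5, np.float64(135.69), np.float64(4.7)), (135.0, np.float64(135.36), np.float64(5.5)), (134.5, np.float64(135.13), np.float64(6.7)), (134.0, np.float64(135.14), np.float64(8.4))]
m home contact 156.35611122704614 t 20.0667 xyz [ 475.37 -175.69  135.14] F [-1.   0.6  8.3]
```

```bash
python3 -c "
from push import *
x,y=HEAD['f']; move_straight([x,y,175],max_speed=120); push('f',162.)
from rig import *
import cv2
for n in ('side','top'):
    f=grab_frame(n); cv2.imwrite(f'pics/{n}1.png',cv2.cvtColor(f['pixels'],cv2.COLOR_RGB2BGR))
"
```

```text
f tare 0.51
[(160.5, np.float64(160.49), np.float64(-0.1)), (159.0, np.float64(158.84), np.float64(-0.3)), (157.5, np.float64(157.59), np.float64(0.3)), (156.0, np.float64(156.41), np.float64(3.0)), (154.5, np.float64(154.59), np.float64(1.9)), (153.0, np.float64(152.85), np.float64(3.2)), (151.5, np.float64(151.5), np.float64(3.0)), (150.0, np.float64(150.56), np.float64(5.3)), (148.5, np.float64(149.75), np.float64(7.0)), (147.0, np.float64(148.93), np.float64(9.3))]
f JAM contact 156.40948398058532 t 24.5083 xyz [ 466.24 -255.83  148.93] F [-0.4 -0.1  9.8]
```

View pics/side1.png

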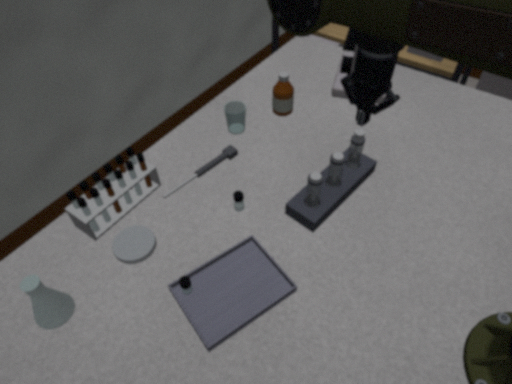

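Run:
```python
from c import *
x,y=HEAD["f"]
move_gripper(85,30)
move_straight([x,y,86],max_speed=80); s=state(); print(s["t"],s["tool_pos"].round(2),s["wrist_force"].round(2))
move_gripper(20,30); s=state(); print(s["t"],s["tool_pos"].round(2),s["wrist_force"].round(2),s["gripper_width"])
import cv2
for n in ('side','top'):
    f=grab_frame(n); cv2.imwrite(f'pics/{n}2.png',cv2.cvtColor(f['pixels'],cv2.COLOR_RGB2BGR))
```

```text
27.0333 [ 465.99 -255.52   86.74] [0.39 0.54 0.04]
27.5667 [ 465.61 -255.42   86.11] [-0.09  0.67  0.47] 31.201666183785434
```

View pics/side2.png

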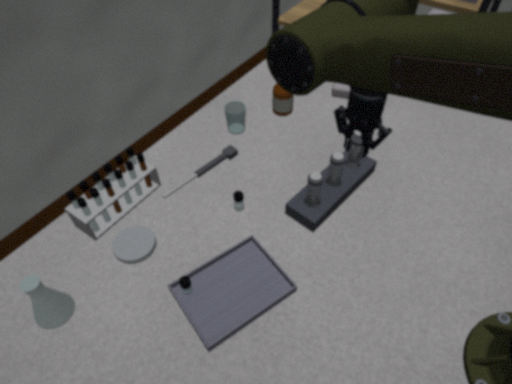

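Side1 showed the near and middle heads seated at (315,177) and (337,158). Side2 shows the fingers around the far barrel at about (357,140); the grip width is 31.2 mm, so it holds the barrel. Now to lift it and carry it over.

Run:
```python
from c import *
import cv2
x,y=HEAD["f"]
move_straight([x,y,120],max_speed=60); s=state(); print(s["t"],s["tool_pos"].round(2),s["wrist_force"].round(2),s["gripper_width"])
move_straight([x,y,260],max_speed=120)
move_straight([488,143,260],max_speed=180)
s=state(); print(s["t"],s["tool_pos"].round(2),s["wrist_force"].round(2),s["gripper_width"])
move_straight([488,143,110],max_speed=100)
s=state(); print(s["t"],s["tool_pos"].round(2),s["wrist_force"].round(2),s["gripper_width"])
for n in ('side','top'):
    f=grab_frame(n); cv2.imwrite(f'pics/{n}3.png',cv2.cvtColor(f['pixels'],cv2.COLOR_RGB2BGR))
```

```text
28.3833 [ 465.48 -255.26  119.74] [-0.83 -0.56 -0.9 ] 31.407594564262336
32.0667 [488.08 142.5  260.1 ] [-0.18  0.28 -1.57] 31.260718519868487
33.7167 [488.35 143.18 110.75] [ 0.13 -0.82 -0.95] 31.477056972097795
```

View pics/side3.png

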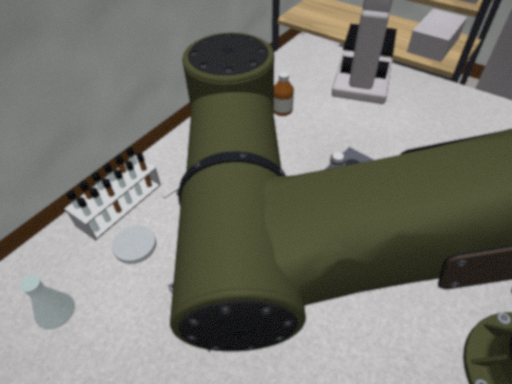

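The arm hides the tray in this view, around (240,200). The steady grip width and about -1.5 N of weight show the syringe is held, so I'll lower it until I feel contact.

Run:
```python
from c import *
x,y=488,143
move_straight([x,y,84],max_speed=50); pause(.2); f0=np.median([state()["wrist_force"][2]]); print(f0)
z=84
while z>77:
    z-=.7; move_straight([x,y,z],max_speed=15); pause(.03); s=state(); f=s["wrist_force"][2]-f0
    print(round(z,1),s["tool_pos"][2].round(2),round(f,1),s["gripper_width"].round(1))
    if f>2.5: break
pause(.2); s=state(); print(s["t"],s["tool_pos"].round(2),s["wrist_force"].round(2))
```

```text
-2.055536923632769Traceback (most recent call last):
  File "<stdin>", line 7, in <module>
AttributeError: 'float' object has no attribute 'round'
```

Run:
```python
from c import *
x,y=488,143
f0=-1.7; z=83.3
while z>77:
    z-=.7; move_straight([x,y,z],max_speed=15); pause(.03); s=state(); f=s["wrist_force"][2]-f0
    print(round(z,1),round(s["tool_pos"][2],2),round(f,1),round(s["gripper_width"],1))
    if f>2.5: break
pause(.2); s=state(); print(s["t"],s["tool_pos"].round(2),s["wrist_force"].round(2))
```

```text
82.6 82.56 0.4 31.1
81.9 81.84 -1.1 31.7
81.2 81.17 -0.4 31.3
80.5 80.48 0.4 31.6
79.8 79.77 -0.6 31.1
79.1 79.07 -0.1 31.4
78.4 78.38 0.1 31.2
77.7 77.67 0.7 31.8
77.0 77.53 4.3 31.7
37.7167 [488.19 143.04  77.53] [-2.15  0.31  3.83]
```

Run:
```python
from c import *
import cv2
x,y=488,143
move_straight([x,y,77.6],max_speed=15); pause(.1); s=state(); print(s["t"],s["tool_pos"].round(2),s["wrist_force"].round(2))
move_gripper(45); s=state(); print(s["t"],s["tool_pos"].round(2),s["wrist_force"].round(2),s["gripper_width"])
move_gripper(85); s=state(); print(s["t"],s["tool_pos"].round(2),s["wrist_force"].round(2),s["gripper_width"])
move_straight([x,y,110],max_speed=60)
move_straight([x,y,230],max_speed=150)
reach([420,-50,300],QG)
s=state(); print(s["t"],s["tool_pos"].round(2),s["wrist_force"].round(2))
for n in ('side','top'):
    f=grab_frame(n); cv2.imwrite(f'pics/{n}4.png',cv2.cvtColor(f['pixels'],cv2.COLOR_RGB2BGR))
    np.savez(f"{n}4.npz",**{k:np.array(v) for k,v in f.items()})
```

```text
38.0667 [488.06 143.05  77.54] [-1.46  0.64  1.46]
38.35 [487.97 142.99  77.42] [0.16 0.04 0.47] 45.43584740244115
38.825 [488.02 142.97  77.62] [ 0.04 -0.74 -1.04] 85.05907679839898
41.3417 [420.15 -49.34 298.85] [ 0.77  0.37 -0.27]
```

View pics/side4.png

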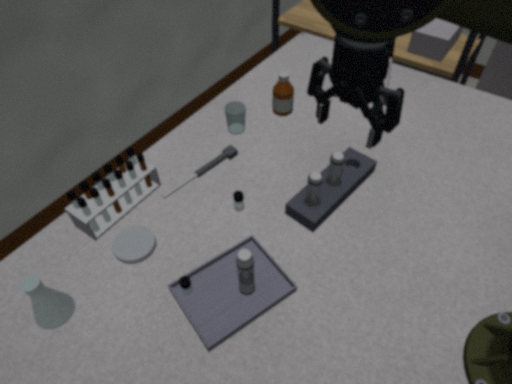

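View pics/top4.png

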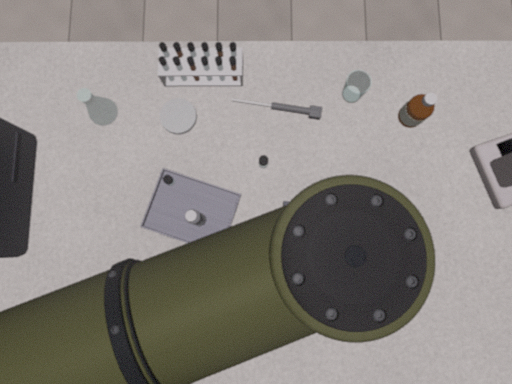

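Side4 shows the reject standing in the tray, with its head at (245,255) and foot near (247,292). The two sound ones are in the rack at (316,178) and (338,158). Top4 shows its head at (192,215), but the arm covers the rack, so I'll clear the view and verify with numbers.

Run:
```python
from c import *
import cv2
movej([-0.961, 0.04, 0.085, 0, -1.615, -0.334])
s=state(); print(s["t"],s["tool_pos"].round(1))
from h import *
fs={}
for n in ('side','top'):
    f=grab_frame(n); fs[n]=f; cv2.imwrite(f'pics/{n}5.png',cv2.cvtColor(f['pixels'],cv2.COLOR_RGB2BGR))
    np.savez(f"{n}5.npz",**{k:np.array(v) for k,v in f.items()})
for nm,boxes in (("side",((235,243,256,272),(305,165,328,190),(328,145,349,170))),("top",((183,206,206,230),(297,207,322,233),(335,212,360,236)))):
    g=cv2.GaussianBlur(cv2.cvtColor(fs[nm]["pixels"],cv2.COLOR_RGB2GRAY).astype(np.float32),(0,0),1.0)
    for b in boxes:
        x0,y0,x1,y1=b; c=g[y0:y1,x0:x1]
        for th in (120,128,132): print(nm,b,c.max(),th,[(int(st[4]),np.round(ce+[x0,y0],1).tolist()) for st,ce,m in blobs(c>th,8,200)])
a=cv2.imread("pics/side5.png")[115:355,160:390]; 
cv2.imwrite("pics/side5z.png",cv2.resize(np.clip(a*1.5,0,255).astype(np.uint8),None,fx=2.5,fy=2.5,interpolation=cv2.INTER_CUBIC))
a=cv2.imread("pics/top5.png")[150:270,130:410]; 
cv2.imwrite("pics/top5z.png",cv2.resize(np.clip(a*1.5,0,255).astype(np.uint8),None,fx=2.8,fy=2.8,interpolation=cv2.INTER_CUBIC))
```

```text
43.55 [ 164.6 -577.1  250.8]
side (235, 243, 256, 272) 136.86995 120 [(89, [244.0, 253.7])]
side (235, 243, 256, 272) 136.86995 128 [(66, [243.9, 253.9])]
side (235, 243, 256, 272) 136.86995 132 [(51, [244.0, 254.0])]
side (305, 165, 328, 190) 136.1925 120 [(192, [313.0, 170.3])]
side (305, 165, 328, 190) 136.1925 128 [(43, [315.1, 174.2])]
side (305, 165, 328, 190) 136.1925 132 [(27, [315.4, 174.7])]
side (328, 145, 349, 170) 135.74704 120 [(176, [336.1, 149.9])]
side (328, 145, 349, 170) 135.74704 128 [(35, [337.5, 154.2])]
side (328, 145, 349, 170) 135.74704 132 [(21, [337.6, 154.6])]
top (183, 206, 206, 230) 139.08383 120 [(85, [190.4, 215.1])]
top (183, 206, 206, 230) 139.08383 128 [(65, [190.2, 215.1])]
top (183, 206, 206, 230) 139.08383 132 [(57, [190.4, 215.2])]
top (297, 207, 322, 233) 139.6222 120 [(83, [305.5, 217.1])]
top (297, 207, 322, 233) 139.6222 128 [(65, [305.4, 217.0])]
top (297, 207, 322, 233) 139.6222 132 [(59, [305.5, 216.9])]
top (335, 212, 360, 236) 139.25226 120 [(79, [343.6, 221.6])]
top (335, 212, 360, 236) 139.25226 128 [(64, [343.8, 221.6])]
top (335, 212, 360, 236) 139.25226 132 [(54, [343.6, 221.6])]
```

View pics/side5z.png

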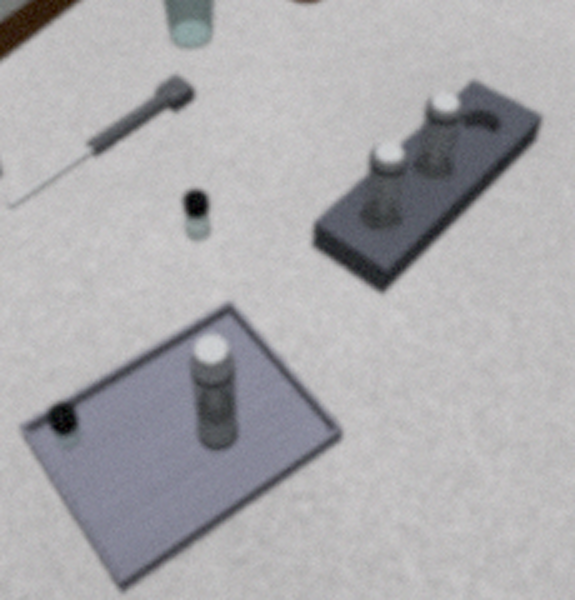

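View pics/top5z.png

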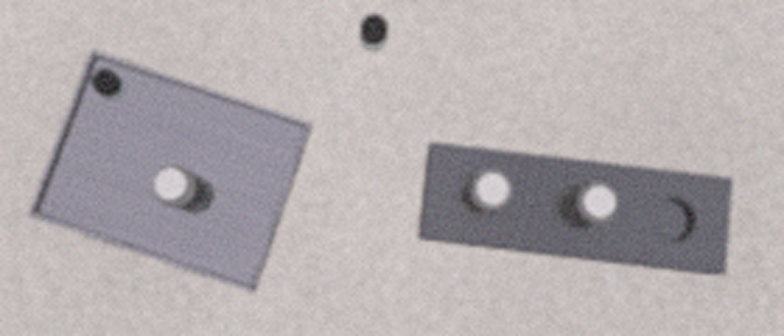

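Run:
```python
from h import *
S=dict(np.load("side5.npz"));T=dict(np.load("top5.npz"))
for n,t,s in (("rej",(190.3,215.1),(244,254.2)),("n",(305.5,217),(315.4,175)),("m",(343.7,221.6),(337.6,155.0))):
    X,e=tri(T,t,S,s);print(n,X.round(1),round(e,1))
print("reject foot predicted side px if upright", proj(S,[488,143,4]).round(1), "top head px", proj(T,[488,143,124]).round(1))
S0=dict(np.load("side0.npz"))
# vial shift check: dark cap centroid before/after
for nm in("side","top"):
    for b in (((228,185,250,212),(177,273,193,292)) if nm=="side" else ((254,150,273,170),(161,173,176,188))):
        o=[]
        for i in (0,5):
            p=np.load(f"{nm}{i}.npz")["pixels"].mean(2)[b[1]:b[3],b[0]:b[2]]; ys,xs=np.where(p<55); o.append((round(xs.mean()+b[0],1),round(ys.mean()+b[1],1)))
        print(nm,o)
```

```text
rej [488.8 142.9 122.9] 1.5
n [484.7 -96.3 118.5] 1.6
m [ 475.2 -175.3  118.7] 1.1
reject foot predicted side px if upright [246.6 287.5] top head px [190.3 215.8]
side [(np.float64(238.1), np.float64(196.5)), (np.float64(238.0), np.float64(196.4))]
side [(np.float64(184.9), np.float64(281.6)), (np.float64(184.9), np.float64(281.7))]
top [(np.float64(263.2), np.float64(160.1)), (np.float64(263.2), np.float64(160.2))]
top [(np.float64(167.5), np.float64(179.3)), (np.float64(167.7), np.float64(179.2))]
```

The checks agree, so I'm handing the job in.

```bash
python3 -c "
from rig import *
print(state()['t']); print(close_job())"
```

```text
43.65
the job is handed in; nothing more can be done
None
```

The far syringe (y ≈ -255 mm) was the jammed one. It now stands upright in the steel tray, and the other two are still in the rack with their plungers home. I handed the job in at 43.65 s; no verdict is reported.

- **Plungers:** I pushed each in small force-checked steps. The near and middle ones kept a drag of about 2–4 N, then met the cushion and stop at about 8.5 N, with the head top at about 116 mm. The far one stiffened about 5 mm after contact, and I stopped at 9.3 N. The highest push reading was 9.8 N, against the 25 N limit.
- **Reject:** I gripped it by the barrel, lifted it out and set it down by contact at about (488, 143).
- **Last checks:** Both camera views put the reject's head within 1 mm of the release point in x and y, so it is upright and well inside the tray. The two racked heads did not shift noticeably in x and y. Both vials are within 0.2 pixel of where they started.
- **Disagreements:** The cameras read the head heights about 2–3 mm higher than touch did. The reject met the tray floor about 2.5 mm lower than I predicted from the grasp height; I did not find the cause, but it released cleanly and stands flat.

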